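# Set the spray-glazing air valve: shut to the stop, two turns open, hand on the handle

### The arm

A 6-joint arm with a two-finger parallel gripper is mounted at the origin on the work surface. World frame = base frame: x ahead of the robot, y to its left, z up, the work surface at z = 0. Lengths are in m, angles in rad, forces in N, time in s.
With the tool pointing down it reaches from about 0.35 to 1 m from the base axis. Payload 7.1 kg.
Tool frame: the origin (TCP) lies between the finger pads; the fingertips stand 22 mm ahead of it and the grasp point (between the pads) lies 3 mm ahead of it; z points along the fingers, y is the line along which they close (so a half turn about z gives the same grasp; the last joint's range is limited). The gripper opens to 85 mm and grips with 20 to 120 N. Pads are 22 mm wide; open, the fingers measure 114 mm over their backs; the gripper's body (76 mm by 85 mm) begins 54 mm behind the grasp point. The pads swing forward as they close: fully open they stand 13 mm farther back than shut.
Start: joints at [1.223, 0.423, 1.63, -0, 1.089, -0.019], TCP at [0.202, 0.592, 0.253] pointing down, gripper open.
Joint ranges: [-3, 3], [-0.9, 2.11], [0.09, 2.58], [-1.31, 4.45], [0.11, 2.69], [-2.54, 2.54]. Speed limits (rad/s): [2.39, 2.39, 3.01, 3.14, 3.14, 3.14].

### API

Orientations are given as a rotation vector (axis times angle).
In Python, from rig import manip gives the robot as it stands. The module is installed in compiled form; this text tells all that it offers. Calls block until the motion is done:
- manip.move_to(position, orientation): joint-space move of the TCP to a pose.
- manip.servo_line(position, orientation=None, rate=0.15): straight line of the TCP; orientation=None keeps the orientation; rate is the mean speed in m/s.
- manip.set_joints(angles): joint-space move.
- manip.command_gripper(opening, f_grip=None): finger opening in m; f_grip is the grip in N (None keeps the last); returns when the fingers have stopped.
- manip.hold(seconds).
- manip.solve_ik(position, orientation): joint angles nearest the present ones, or None.
- manip.camera(name): name is "side" or "top" or "wrist"; returns a dict with "image" (384x512x3 uint8, red, green, blue), "fx", "fy", "cx", "cy" (pixels), "cam_to_world" (4x4, takes a point from camera to world coordinates); the wrist camera has in their place "mount" (4x4, takes a point from camera to tool coordinates, whose origin is the TCP and whose axes are the flange's). Camera axes: x right, y down, z forward; pixel columns grow to the right and rows downward; lengths in m; the calibration is good to about 2 mm. A picture is of the moment at which its call begins: read the wrist's pose just before it. There is no depth.
A pose or a line that the arm cannot do raises manip.IKError and nothing moves.
- manip.sign_off(): hands the job in; it is judged then, once.
Readings, each from a call of its own:
- manip.get_time(): time.
- manip.get_joint_positions(): joint angles.
- manip.get_joint_vel(): joint speeds.
- manip.get_tau(): joint torques, N m.
- manip.get_position(): TCP position.
- manip.get_ee_rot(): TCP orientation.
- manip.get_contact_force(): force on the tool from outside, world axes, zero at the start.
- manip.get_torque(): the same for the moment, N m.
- manip.get_width(): finger opening in m.
- manip.get_grip_force(): force on a finger pad.
Only numpy, scipy, OpenCV 4.12 (cv2) and the standard library are available. Lean on these libraries where they do the work, as an engineer would, in place of code of your own. Each camera call takes 0.05 s, during which the arm holds its last target. There are 200 camera calls.

### The job

The air valve on the glazing bench has to be set for the spray gun. Take the upright crank handle of its handwheel, wind the wheel clockwise (seen from above) until you feel it come up against its closed stop, then back it off exactly two full turns anticlockwise from there. Finish while still gripping the handle, standing still, so that the valve can be shut at once; leave the bowl, jar and brush around it where they are.

Things in the scene. Friction and masses are not known exactly. Their poses are not given: they have to be found in the camera images.
- valve (a joint): Angle of the handwheel, rad: 0 at the closed stop (firm, rigid), growing anticlockwise seen from above (opening); one turn is 6.283, fully open 22. Starts part-open, 1.5 to 8. Upright axis, the wheel keeps its height; friction of 0.15 N m (3 N at the handle) holds it where it is left. Grey cast wheel, 136 mm over the rim, rim 12 mm thick, three spokes, rim top 116 mm above the bench.
- valve_stand: The stand, fixed to the bench: a 120 x 160 mm steel plate (origin at the centre of its underside) with an upright brass valve body and a steel pipe along its y, 45 mm up, ending in a round pressure gauge on the +y side (top at 102 mm) and a hose coupling on the -y side. The wheel's axis passes upright through its origin.
- hub (a point): Point on the wheel's upright axis, at the top of the hub, 122 mm above the bench; nothing but the handle stands higher. Its axes are those of the stand: the handle lies towards -x of the hub when the joint is 0 and at each full turn.
- handle: The revolving crank handle: a black upright round grip, 20 mm in diameter and 50 mm long, standing on the wheel 55 mm from the wheel's axis. Its origin is the centre of its lower end, 122 mm above the bench; its top is 172 mm above the bench. It spins freely about its own upright axis on its pin, so fingers holding it from above can carry it round the circle without turning.
- grip (a point): Point on the handle's axis, 28 mm above its lower end (150 mm above the bench): where to grip it.
- bowl: Bystander: small pink ceramic bowl, 124 mm across, 55 mm high, loose on the bench beside the valve, 0.2 to 0.25 m from its axis; origin at the centre of its underside.
- jar: Bystander: amber glass jar with a black cap, 64 mm across, 80 mm high, loose on the bench on the other side, 0.21 to 0.26 m from the axis; origin at the centre of its underside.
- brush: Bystander: glazing brush, 190 mm long, lying on the bench on the far side of the valve, 0.17 to 0.22 m from its axis; origin about the middle of its length, x along the handle.

How it is judged:
By the outcome, as a careful person would: the job done as asked, in the order asked, and still so for the second after the job is handed in, while the arm keeps its last pose, push and grip.
It also fails if it takes over 69 s, if anything falls off the work surface, if the arm or the gripper's body presses on something with over 40 N, if the wrist force passes 120 N, or if a joint passes its speed limit or range.

## Working session

There is one attempt and no reset: what is moved stays moved. The work goes in short steps, each a Python script; the robot and the scene stay as the last script left them, time stands still between calls to the robot, and variables do not carry over. Pictures are saved under pics/ and viewed, at most 10 in all, crops included, and the job is handed in when it is done.

```bash
mkdir -p pics; python3 - <<'E'
from rig import manip as m
import cv2,numpy as np
for n in ("top","side"):
    c=m.camera(n); cv2.imwrite(f"pics/{n}0.png",c["image"][:,:,::-1]); np.savez(f"{n}0.npz",**c)
    print(n,c["fx"],c["fy"],c["cx"],c["cy"],np.round(c["cam_to_world"],3).tolist())
print(m.get_time(),m.get_position(),m.get_ee_rot(),m.get_width())
E
```

```text
top 468.93634014274636 468.93634014274636 250.0551567862974 187.63407641434745 [[-0.003, -0.998, 0.068, 0.555], [-1.0, 0.001, -0.029, 0.064], [0.028, -0.068, -0.997, 1.186], [0.0, 0.0, 0.0, 1.0]]
side 478.0319417318004 478.0319417318004 255.29011627053856 191.99939630851165 [[0.855, -0.384, 0.349, 0.175], [-0.519, -0.617, 0.592, -0.702], [-0.012, -0.686, -0.727, 1.012], [0.0, 0.0, 0.0, 1.0]]
0.1 [0.20160562 0.5910958  0.25262465] [-5.14042165e-01 -3.09898262e+00  2.12856570e-03] 0.08540947969084224
```

View pics/top0.png

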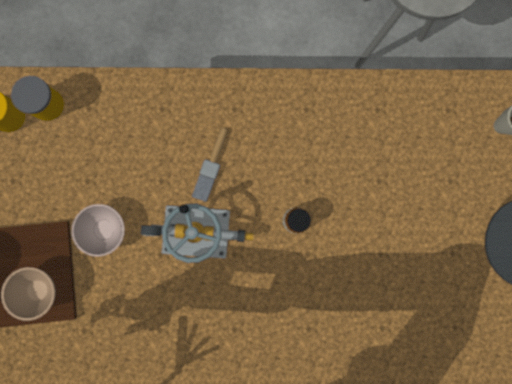

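View pics/side0.png

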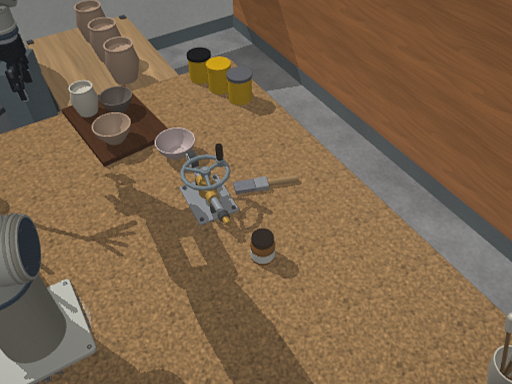

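Top view: wheel centre about (192,233), handle top about (184,209), gauge on the left at (150,230), hose on the right at (250,237). Next I enlarge both views and compute positions.

```bash
cat > h.py <<'E'
import numpy as np
def ray(c,u,v,z):
    T=c["cam_to_world"]; d=T[:3,:3]@np.array([(u-c["cx"])/c["fx"],(v-c["cy"])/c["fy"],1.]); o=T[:3,3]
    return o+d*(z-o[2])/d[2]
def proj(c,p):
    q=np.linalg.inv(c["cam_to_world"])@np.append(p,1); return c["fx"]*q[0]/q[2]+c["cx"],c["fy"]*q[1]/q[2]+c["cy"]
E
python3 - <<'E'
import cv2,numpy as np
from h import *
t=np.load("top0.npz"); s=np.load("side0.npz")
print("hub",ray(t,192,233,.116),"handle top",ray(t,184,209,.172),"side handle top",ray(s,219,148,.172))
print("gauge",ray(t,150,230,.08),"hose",ray(t,252,237,.045))
a=cv2.resize(t["image"][190:280,130:265],None,fx=4,fy=4,interpolation=cv2.INTER_CUBIC)
b=cv2.resize(s["image"][130:235,160:270],None,fx=4,fy=4,interpolation=cv2.INTER_CUBIC)
h=max(a.shape[0],b.shape[0]);o=np.zeros((h,a.shape[1]+b.shape[1],3),np.uint8)
o[:a.shape[0],:a.shape[1]]=a;o[:b.shape[0],a.shape[1]:]=b
o=cv2.resize(o,None,fx=.8,fy=.8); cv2.imwrite("pics/crop.png",o[:,:,::-1]);print(o.shape)
E
```

```text
hub [0.52538447 0.16554784 0.116     ] handle top [0.57841653 0.17770472 0.172     ] side handle top [0.57964384 0.16959599 0.172     ]
gauge [0.53172363 0.26677169 0.08      ] hose [0.51325956 0.02735598 0.045     ]
(336, 784, 3)
```

View pics/crop.png

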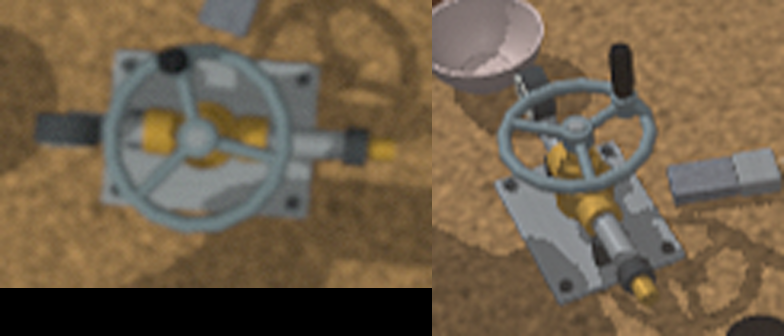

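Enlarged: rim centre at top pixel (191.7,232.7) and side pixel (205.5,172.3). Handle top at top pixel (184.4,208.7) and side pixel (219.1,145). I'll check consistency and then move above the handle.

```bash
cat >> h.py <<'E'
from scipy.spatial.transform import Rotation as R
def down(a): # tool z down, tool y along world direction a
    y=np.array([np.cos(a),np.sin(a),0]); z=np.array([0,0,-1.]); return R.from_matrix(np.c_[np.cross(y,z),y,z]).as_rotvec()
E
python3 - <<'E'
import cv2
from h import *
from rig import manip as m
t=np.load("top0.npz"); s=np.load("side0.npz")
H=[ray(t,191.7,232.7,.110),ray(s,205.5,172.3,.110)]; G=[ray(t,184.4,208.7,.172),ray(s,219.1,145,.172)]
print(np.round(H,4),np.round(G,4),[np.hypot(*(g-h)[:2]) for g,h in zip(G,H)])
bo=[ray(t,130+u/3.2,190+v/3.2,.008) for u,v in((127,63),(303,78),(115,190),(293,203))]
print("plate",np.round(np.mean(bo,0),4),[np.arctan2(*-(b-a)[:2])*-1 for a,b in((bo[0],bo[1]),(bo[2],bo[3]))])
g=np.mean(G,0); 
for a in (.3,.3+np.pi): print(a,m.solve_ik([g[0],g[1],.26],down(a)))
q=[m.solve_ik([g[0],g[1],.26],down(a)) for a in (.3,.3+np.pi)]
a=(.3,.3+np.pi)[int(np.argmin([9 if x is None else abs(x[5]) for x in q]))]
m.move_to([g[0],g[1],.26],down(a))
p=m.get_position();r=m.get_ee_rot();c=m.camera("wrist");cv2.imwrite("pics/w1.png",c["image"][:,:,::-1])
T=np.eye(4);T[:3,:3]=R.from_rotvec(r).as_matrix();T[:3,3]=p
c["cam_to_world"]=T@c["mount"];np.savez("w1.npz",**c)
print(a,m.get_time(),p,m.get_contact_force())
for P in ([*H[0][:2],.122],[*g[:2],.172]): print(proj(c,np.array(P)))
E
```

```text
[[0.5259 0.1668 0.11  ]
 [0.5314 0.1659 0.11  ]] [[0.5791 0.1769 0.172 ]
 [0.5856 0.1801 0.172 ]] [np.float64(0.05409987882947892), np.float64(0.05597723801397626)]
plate [0.5257 0.167  0.008 ] [np.float64(-0.08745766747669795), np.float64(-0.0772882485196967)]
0.3 [ 0.27785823  0.3925075   1.66087556  0.          1.08820959 -0.02214177]
3.441592653589793 None
0.3 2.175 [0.58203608 0.17935121 0.25999303] [ 0.33125016 -0.13025698  0.0471329 ]
(np.float64(191.46995343383725), np.float64(183.65893338767523))
(np.float64(255.47217719580416), np.float64(207.84567947760692))
```

View pics/w1.png

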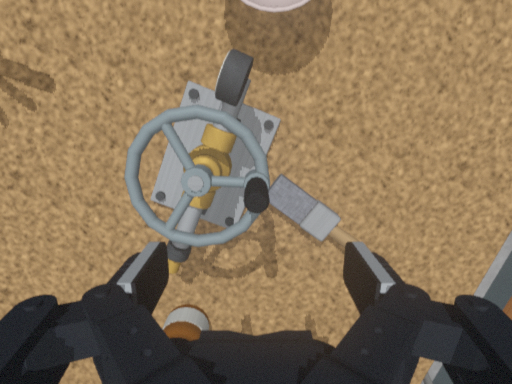

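The wrist view shows the hub at (196,181) and the handle as a black stub from about (254,180) to (257,210), with its top end towards the bottom of the image. I'll combine these with the earlier estimates.

```bash
python3 - <<'E'
import cv2
from h import *
c=np.load("w1.npz"); im=c["image"].astype(int)
print(np.round(c["mount"],3).tolist())
print("hub",ray(c,196,181,.122))
mask=(im.max(2)<60); n,l,st,ce=cv2.connectedComponentsWithStats(mask[150:235,225:290].astype(np.uint8))
k=1+np.argmax(st[1:,4]); print(st[k],ce[k]+[225,150])
for g in ([.579,.177],[.582,.179],[.585,.181]):
    pts=np.array([proj(c,np.array([g[0]+.01*np.cos(a),g[1]+.01*np.sin(a),z])) for z in(.122,.172) for a in np.linspace(0,6.28,40)])
    print(g,pts.min(0),pts.max(0),pts.mean(0))
E
```

```text
[[0.001, -0.96, -0.279, 0.071], [1.0, 0.001, 0.001, -0.0], [-0.0, -0.279, 0.96, -0.12], [0.0, 0.0, 0.0, 1.0]]
hub [0.52917754 0.17038956 0.122     ]
[ 20  28  24  35 555] [255.90990991 194.42342342]
[0.579, 0.177] [237.08650952 179.40552522] [264.09879513 221.00052746] [251.30785349 199.29864202]
[0.582, 0.179] [241.74696036 178.29595728] [268.79130455 219.7317338 ] [255.56303534 198.10471617]
[0.585, 0.181] [246.41940825 177.18402368] [273.49588667 218.45971753] [259.82827601 196.90797021]
```

```bash
python3 - <<'E'
from h import *
from rig import manip as m
p=[.5824,.1803]
m.servo_line([*p,.22],down(.3),.15); m.servo_line([*p,.153],None,.08)
print(m.get_position(),m.get_contact_force(),m.get_time())
m.command_gripper(0.0,30)
print(m.get_width(),m.get_grip_force(),m.get_position(),m.get_contact_force(),m.get_torque(),m.get_time())
# stiffness probe along tool y
u=np.array([np.cos(.3),np.sin(.3),0])
for d in(.001,-.001):
    m.servo_line(np.array([*p,.153])+d*u,None,.03); m.hold(.1); print(d,m.get_position(),m.get_contact_force(),m.get_time())
E
```

```text
[0.58276432 0.18041452 0.153375  ] [-0.00524738  0.16754598  1.85244794] 3.575
0.01952749876958746 29.256270001642406 [0.5822922  0.18029472 0.15323723] [-2.11763357 -1.33947298  2.64870254] [-0.15758466  0.24289247  0.04576051] 4.1833
0.001 [0.58240245 0.18031792 0.15319861] [-5.01586135 -1.35039062  7.08985366] 4.5333
-0.001 [0.58218487 0.18021838 0.15329737] [2.63066537 1.3724597  2.03528447] 4.8833
```

```bash
python3 - <<'E'
from h import *
from rig import manip as m
from scipy.optimize import least_squares
c=np.array([.5282,.1701]); P=[]
for a in np.arange(.186-.2,-1.85,-.2):
    d=np.array([np.cos(a),np.sin(a)])
    m.servo_line([*(c+.055*d),.153],None,.06)
    p=m.get_position();f=m.get_contact_force();P.append(p[:2])
    print(round(a,2),np.round(np.hypot(*(p[:2]-c)),4),round(np.arctan2(*(p[:2]-c)[::-1]),3),"Frad",round(f[:2]@d,1),"Ftan",round(f[:2]@[-d[1],d[0]],1),"z",round(f[2],1),round(m.get_time(),2))
P=np.array(P)
print(least_squares(lambda x:np.hypot(*(P-x).T)-.055,c).x, m.get_width())
E
```

```text
-0.01 0.0557 -0.021 Frad 5.0 Ftan -1.6 z 2.9 5.22
-0.21 0.0563 -0.218 Frad 7.2 Ftan -1.4 z 0.2 5.55
-0.41 0.0569 -0.414 Frad 9.5 Ftan -0.8 z -0.5 5.88
-0.61 0.0574 -0.612 Frad 12.9 Ftan -0.5 z -1.1 6.22
-0.81 0.0577 -0.811 Frad 15.0 Ftan -0.1 z -0.4 6.55
-1.01 0.058 -1.013 Frad 17.3 Ftan 0.1 z 0.2 6.88
-1.21 0.0581 -1.218 Frad 18.6 Ftan -1.7 z 3.0 7.22
-1.41 0.0582 -1.427 Frad 19.0 Ftan -0.6 z 7.3 7.55
-1.61 0.0581 -1.636 Frad 19.0 Ftan -1.2 z 11.2 7.88
-1.81 0.0578 -1.841 Frad 14.1 Ftan -1.2 z 12.5 8.22
[0.52891224 0.16697778] 0.019306257822317898
```

```bash
cat >> h.py <<'E'
def st(m,c):
    p=m.get_position();f=m.get_contact_force();e=p[:2]-c;r=np.hypot(*e);d=e/r
    return r,np.arctan2(e[1],e[0]),f[:2]@d,f[:2]@[-d[1],d[0]],f[2],p[:2]
E
python3 - <<'E'
from h import *
from rig import manip as m
from scipy.optimize import least_squares
c=np.array([.5289,.1670]); P=[]
a=st(m,c)[1]; n=0
while a>-3.6:
    a-= .2 if a>-2.8 else .05
    d=np.array([np.cos(a),np.sin(a)]); m.servo_line([*(c+.055*d),.153],None,.06 if a>-2.8 else .03)
    r,t,fr,ft,fz,p=st(m,c); t=t-2*np.pi if t>0 else t; P.append(p)
    print(round(a,3),round(r,4),round(t,3),"Frad %.1f Ftan %.1f z %.1f t %.2f"%(fr,ft,fz,m.get_time()))
    if ft>14: break
P=np.array(P); print(least_squares(lambda x:np.hypot(*(P-x).T)-.055,c).x)
m.hold(.3); print(st(m,c),m.get_width(),m.get_grip_force(),m.get_time())
E
```

```text
-2.068 0.0554 -2.082 Frad 2.3 Ftan -1.1 z 8.6 t 8.57
-2.268 0.0553 -2.282 Frad 1.1 Ftan -2.0 z 8.6 t 8.91
-2.468 0.0553 -2.482 Frad -0.7 Ftan -2.0 z 8.1 t 9.24
-2.668 0.0552 -2.681 Frad -0.4 Ftan -2.3 z 7.1 t 9.57
-2.868 0.055 -2.874 Frad -0.7 Ftan -1.2 z 6.5 t 10.09
-2.918 0.055 -2.922 Frad -0.8 Ftan 0.5 z 5.9 t 10.34
-2.968 0.055 -2.971 Frad -1.0 Ftan 0.6 z 6.3 t 10.59
-3.018 0.0549 -3.021 Frad -0.8 Ftan 1.0 z 5.9 t 10.84
-3.068 0.0549 -3.071 Frad -1.7 Ftan 0.5 z 5.8 t 11.09
-3.118 0.0549 -3.121 Frad -1.6 Ftan 1.1 z 5.7 t 11.34
-3.168 0.0549 -3.171 Frad -1.7 Ftan -0.0 z 5.7 t 11.59
-3.218 0.0549 -3.215 Frad -1.6 Ftan 4.0 z 6.0 t 11.84
-3.268 0.055 -3.225 Frad -4.5 Ftan 16.3 z 10.4 t 12.09
[0.52897192 0.16650263]
(np.float64(0.05499188231893535), np.float64(3.058374531494647), np.float64(-3.3588243093903536), np.float64(16.34905188823943), np.float64(9.597100445495853), array([0.47409842, 0.17157104])) 0.01922404326146584 31.20140355778858 12.3917
```

The stop is at about -3.22 rad, matching the angle expected from the stand's yaw. The tangential force rose firmly to 16 N while the handle stalled. Now I'll back off two turns.

```bash
python3 - <<'E'
from h import *
from rig import manip as m
c=np.array([.52893,.1668]); s0=st(m,c); print(s0[1])
S=s0[1]+.004; N=63; tot=0; last=s0[1]; mx=0
for k in range(1,N+1):
    a=S+4*np.pi*k/N; d=np.array([np.cos(a),np.sin(a)])
    m.servo_line([*(c+.055*d),.153],None,.06)
    r,t,fr,ft,fz,p=st(m,c); tot+=(t-last+np.pi)%(2*np.pi)-np.pi; last=t; mx=max(mx,abs(fr))
    if k%8==0 or k==N: print(k,round(a-S,3),round(tot,3),round(r,4),"Frad %.1f Ftan %.1f z %.1f t %.2f w %.4f"%(fr,ft,fz,m.get_time(),m.get_width()))
    if max(abs(fr),abs(ft),abs(fz))>35: print("force",k);break
m.hold(.4); print(st(m,c),"err",tot-4*np.pi,mx,m.get_position(),m.get_grip_force())
E
```

```text
3.054798603387981
8 1.596 1.603 0.0552 Frad 3.5 Ftan 1.4 z 5.9 t 15.10 w 0.0191
16 3.191 3.21 0.0551 Frad 0.7 Ftan 1.0 z 5.2 t 17.77 w 0.0193
24 4.787 4.816 0.0549 Frad -1.9 Ftan 2.1 z 10.1 t 20.43 w 0.0191
32 6.383 6.404 0.0551 Frad -4.1 Ftan 3.2 z 5.2 t 23.10 w 0.0191
40 7.979 7.97 0.0552 Frad 1.2 Ftan 1.9 z 9.0 t 25.77 w 0.0193
48 9.574 9.583 0.0549 Frad 4.5 Ftan 1.9 z 5.3 t 28.43 w 0.0190
56 11.17 11.211 0.0548 Frad -0.9 Ftan 1.8 z 11.3 t 31.10 w 0.0191
63 12.566 12.582 0.0551 Frad -5.7 Ftan 2.1 z 5.8 t 33.43 w 0.0192
(np.float64(0.055099809057260606), np.float64(3.0690583379406893), np.float64(-6.461348183157999), np.float64(2.469304251085897), np.float64(5.3805554888420755), array([0.47397507, 0.17079312])) err 0.01521041992386607 7.444209590981826 [0.47397507 0.17079312 0.15317033] 30.86502268910408
```

Two turns done, with an encoder error of about 0.01 rad. I'll check with the wrist camera that the handle hasn't slipped in the pads, overlaying the expected spokes.

```bash
python3 - <<'E'
import cv2
from h import *
from rig import manip as m
p=m.get_position();r=m.get_ee_rot();c=m.camera("wrist")
T=np.eye(4);T[:3,:3]=R.from_rotvec(r).as_matrix();T[:3,3]=p
c["cam_to_world"]=T@c["mount"];np.savez("w2.npz",**c)
im=cv2.resize(c["image"][:,:,::-1],None,fx=1.5,fy=1.5)
h=np.array([.5289,.1668,.116]);a0=np.pi-.08
for k in range(3):
    a=a0+k*2*np.pi/3
    q=[tuple(int(1.5*x) for x in proj(c,h+l*np.array([np.cos(a),np.sin(a),0]))) for l in(.015,.062)]
    cv2.line(im,*q,(0,0,255),1)
cv2.imwrite("pics/w2.png",im)
E
```

```text
(no output)
```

View pics/w2.png

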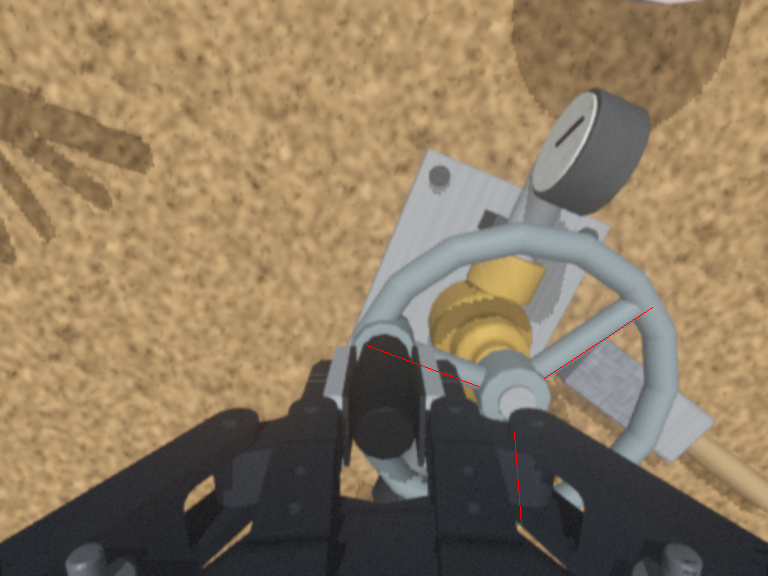

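The overlay agrees to within a few degrees. The handle is held centrally between the pads. I'll quantify the visible spoke's direction by rectifying the image to the wheel plane.

```bash
python3 - <<'E'
import cv2
from h import *
c=np.load("w2.npz"); print("hub",ray(c,517/1.5,400/1.5,.122))
h=np.array([.5289,.1668]);N=500;s=.16/N;z=.110
# rectify: +col = world x, -row = world y
src=np.float32([[0,0],[N,0],[N,N],[0,N]])
W=[[h[0]-.08+u*s,h[1]+.08-v*s,z] for u,v in src]
M=cv2.getPerspectiveTransform(np.float32([proj(c,np.array(w)) for w in W]),src)
im=cv2.warpPerspective(c["image"],M,(N,N)); 
for a in (np.pi-.08,np.pi-.08-2*np.pi/3,np.pi-.08+2*np.pi/3):
    u=np.array([np.cos(a),-np.sin(a)]); cv2.line(im,*[tuple(int(x) for x in 250+u*l/s) for l in(.0,.02)],(255,0,0),1); cv2.line(im,*[tuple(int(x) for x in 250+u*l/s) for l in(.05,.07)],(255,0,0),1)
cv2.circle(im,(250,250),int(.062/s),(255,0,0),1)
cv2.imwrite("pics/rect.png",im[:,:,::-1])
E
```

```text
hub [0.5276522  0.16981601 0.122     ]
```

View pics/rect.png

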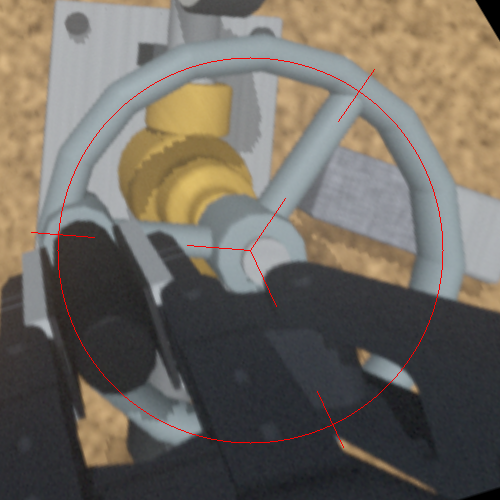

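```bash
python3 - <<'E'
from rig import manip as m
import numpy as np
print(m.get_time(),m.get_width(),m.get_grip_force(),np.abs(m.get_joint_vel()).max())
print(m.sign_off())
E
```

```text
33.8833 0.019235883509522617 30.86471635149792 0.0015853425357750521
the job is handed in; nothing more can be done
None
```

I wound the valve shut until it pressed 16 N against its closed stop, then backed it off two full turns (within about 0.01 rad by arm readings). I handed it in at 33.9 s, standing still with the handle gripped; the arm worked only around the wheel, clear of the bowl, jar and brush, though I took no final picture of them.

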